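Lift the hot wax-warmer lid with the lid lifter

TASK

The polish-wax warmer is hot: first turn its dial back so that the red pointer is on the green mark. Then take the lid lifter from its rack, hook the lid by its loop without touching it with the gripper, lift it off keeping it level, and set it down gently, flat, in the round steel dish. Hang the lifter back on its rack, and leave the dish and the shoe-care things where they are.

Things in the scene. Friction and masses are not known exactly. Their poses are not given: they have to be found in the camera images.
- warmer: Fixed white wax warmer, housing 250 (x) x 160 (y) x 55 mm high; origin at the centre of its underside on the table, z up. A round steel collar (88 mm outside, 80 mm inside diameter) stands 15 mm above the housing's top, centred 55 mm along the warmer's +x; the lid sits on it. The dial's axis is 80 mm along its -x, nearer the robot.
- dial (a joint): Angle of the warmer's dial in rad, growing clockwise seen from above, range -2.2 to 2.2. At 0 the red pointer points along the warmer's +x (towards the lid). The green mark on the scale is at -0.9, i.e. the pointer 0.9 rad counter-clockwise (seen from above) of the warmer's +x; pointer on the mark means within 0.14 of it. It starts clockwise of the mark, at 0 to 0.5. Light friction (0.03 N m); stays where it is left.
- dial_grip (a point): Point on the dial's vertical axis, at grip height, 24 mm above the housing's top. The dial is a grey upright bar 44 mm long, 13 mm thick, its top 35 mm and its underside 6 mm above the housing, with a red stripe on the pointer end; the point's x runs along the bar to the pointer end.
- lid: Loose steel lid with a brass loop, about 0.25 kg: a disc 94 mm across and 5 mm thick over a 68 mm plug 8 mm deep that sits loosely in the warmer's collar (it lifts straight off). Origin at the centre of the plug's underside, z up; disc's underside 8 mm and its top 13 mm above the origin. The lid's x axis is square to the plane of the loop (x or -x: the loop is the same from both sides).
- lid_loop (a point): Underside of the loop's peak, where the hook bears, on the lid's axis 58 mm above its origin (45 mm above the disc). The loop is a 6 mm round bar standing in the lid's y-z plane, 46 mm wide inside for the lower 21 mm, then narrowing to the peak like a house gable. x axis as the lid's.
- lifter_grip (a point): Centre of the wooden grip of the loose lid lifter (0.16 kg), a block 50 mm (x) x 24 mm (y) x 50 mm high, to be pinched across its y from above. Under it is a steel flange 66 x 46 x 6 mm (its top 25 mm, its underside 31 mm below this point). From the flange's rear (30 mm along -x) an 8 mm rod goes down, then forward along +x as the hook. x points the way the hook points, z up.
- lifter_hook (a point): The lowest point of the hook's upper side, where the loop settles: straight below the grip's centre, 87 mm under it. The hook's bar is 8 mm thick (its underside 8 mm below this point); it rises 10 mm to its tip (centre of the round end) 20 mm ahead, along +x, and 12 mm towards the upright rod 30 mm behind. x as the grip's.
- rack: Fixed dark wooden lifter rack: base 90 x 100 x 10 mm with two upright cheeks 70 mm long (x) and 10 mm thick, tops 90 mm above the table, 26 mm apart (gap along x). Origin at the centre of its underside, z up. The lifter hangs with its flange on the tops of the cheeks and its rod and hook in the gap, its grip centred over the origin and 121 mm above it, its x along the rack's x; it lifts straight up and goes back straight down.
- dish: Loose round steel dish, 142 mm across at its rim, 14 mm high, inner floor 4 mm above its underside and about 118 mm across. Origin at the centre of its underside.
- brush_a: Bystander: oval shoe brush 130 x 60 x 38 mm, dark bristles, lying bristles down; origin at the centre of its underside.
- brush_b: Bystander: oval shoe brush 130 x 60 x 38 mm, pale bristles; origin at the centre of its underside.
- tin_a: Bystander: flat polish tin, red top, 84 mm across, 24 mm high; origin at the centre of its underside.
- tin_b: Bystander: flat polish tin, blue top, 84 mm across, 24 mm high; origin at the centre of its underside.
- shoe_horn: Bystander: chrome shoe horn 205 mm long, 40 mm wide, lying flat; origin at its middle on the table.
Mind the look-alikes: they are no part of the job. What is shaped like the dish but black is not meant.

How it is judged:
By the outcome, as a careful person would: the job done as asked, in the order asked, and still so for the second after the job is handed in, with the robot touching nothing.
It also fails if it takes over 72 s, if anything falls off the work surface, if the arm or the gripper's body presses on something with over 40 N, if the wrist force passes 120 N, or if a joint passes its speed limit or range.

ROBOT

A 6-joint arm with a two-finger parallel gripper is mounted at the origin on the work surface. World frame = base frame: x ahead of the robot, y to its left, z up, the work surface at z = 0. Lengths are in m, angles in degrees, forces in N, time in s.
With the tool pointing down it reaches from about 0.25 to 0.725 m from the base axis. Payload 9.7 kg.
Tool frame: the origin (TCP) lies on the centre line of the jaws, within the pads' length; the fingertips stand tip_reach ahead of it and the grasp point (between the pads) lies 2 mm behind it (tip_reach is the distance from the TCP to the fingertips, in m); z points along the fingers, y is the direction in which the jaws open and shut (so a half turn about z gives the same grasp; the last joint's range is limited). The gripper opens to 85 mm and grips with 20 to 120 N. Pads are 22 mm wide; open, the fingers measure 114 mm over their backs; the gripper's body (76 mm by 85 mm) begins 54 mm behind the grasp point. The pads swing forward as they close: fully open they stand 13 mm farther back than shut.
Start: joints at [65.031, 4.979, 10.078, 95.1, 0, 90], TCP at [0.232, 0.499, 0.248] pointing down, gripper open.
Joint ranges: [-179.16, 179.16], [-48.56, 103.87], [-65.8, 70.77], [-126.05, 130.52], [-82.76, 87.17], [-180, 180]. Speed limits (degrees/s): [127.2, 127.2, 147.25, 180, 180, 180].

INTERFACE

Orientations are given as [roll, pitch, yaw] about the fixed x, y, z axes, in that order (R = Rz(yaw) Ry(pitch) Rx(roll)).
In Python, from workcell import get_obs, camera, calibration, job_done, tip_reach gives the robot as it stands.
- The arm moves only by the tool apply_moves, never from a script. Its argument "rows" is a list of rows, each a list of 7 numbers: the shift along the world's x, y, z in mm, then the turn, a rotation vector about the world's x, y, z in degrees, then the closure, from 0 (fully open) to 1 (shut). A call has 1 to 20 rows; each row shifts and turns the commanded pose from where the row before left it; what a row does not reach is not made up. A row lasts 1/8 s, in which the tool goes at most 62.5 mm and 10.7 degrees, less where a joint would pass 70% of its speed; a pose out of reach is approached as far as the arm can. A call with a gripper value outside its range is refused whole. The fingers move at their own pace and stop on an object; "grip_force" is the grip in N (left out, the last holds). Time passes only in rows, so rows that do not move let the fingers close. It gives the time, the measured TCP pose, the force and the opening at its end, in the units of the state.
- get_obs(): the state, without advancing time (a new reading comes with each control period).
- camera(name): name is "scene" or "side" or "wrist"; returns the picture (420x560x3 uint8, red, green, blue); there is no depth.
- calibration(name): a dict with "intrinsics" (3x3 intrinsics, pixels), "T" (4x4, takes a point from camera to world coordinates); the wrist camera has in their place "mount" (4x4, takes a point from camera to tool coordinates, whose origin is the TCP and whose axes are the flange's). Camera axes: x right, y down, z forward; pixel columns grow to the right and rows downward; lengths in m; the calibration is good to about 2 mm. A picture is of the moment at which its call begins: read the wrist's pose just before it. calibration takes no time and is no camera call.
- job_done(): hands the job in, once; it reports no verdict.
The state is a dict: "time": time; "q": joint angles; "qd": joint speeds; "joint_efforts": joint torques, N m; "ee_pos": TCP position; "tcp_rot": TCP orientation; "wrist_force": force on the tool from outside, world axes, zero at the start; "torque": the same for the moment, N m; "opening": finger opening in m.
Only numpy, scipy, OpenCV 4.12 (cv2) and the standard library are available. Lean on these libraries where they do the work, as an engineer would, in place of code of your own. Each camera call takes 0.05 s, during which the arm holds its last target.

## Working session

There is one attempt and no reset: what is moved stays moved. The work goes in short steps, Python scripts to look and compute and a tool call to move; the robot and the scene stay as the last step left them, time stands still between calls to the robot, and variables do not carry over. Pictures are saved under pics/ and viewed, and the job is handed in when it is done.

Besides the shell and the picture viewer there is one more tool, called after "Emit:" in YAML: its name, and indented under it one key for each argument. apply_moves: Moves the arm, as the interface text tells. Its arguments: {"type":"object","properties":{"rows":{"type":"array","items":{"type":"array","items":{"type":"number"}}},"grip_force":{"type":"number"}},"required":["rows"]}

```bash
ls; mkdir -p pics; python3 - <<'E'
from workcell import *
import cv2
print(get_obs(), tip_reach if not callable(tip_reach) else tip_reach())
for n in ("scene","side","wrist"):
    im=camera(n); cv2.imwrite(f"pics/{n}0.png",im[:,:,::-1]); print(n,calibration(n))
E
```

```text
pics
{'time': 0.0, 'q': array([ 6.50298069e+01,  5.01165004e+00,  1.00350550e+01,  9.50993882e+01,
       -1.78110355e-03,  8.99998023e+01]), 'qd': array([ 0.01266988, -0.08186216, -0.04025013,  0.02843542,  0.00433792,
       -0.0118867 ]), 'joint_efforts': array([-1.10361594e-03, -5.20392430e+01,  4.64802933e+01,  1.61680696e-02,
       -7.55858582e-05, -1.37618770e-05]), 'ee_pos': array([0.23210328, 0.49840416, 0.24758316]), 'tcp_rot': array([-1.79924017e+02,  1.78083980e-03,  1.55030007e+02]), 'wrist_force': array([ 0.51856583, -0.47649747, -0.64691552]), 'torque': array([ 0.01725831, -0.00835003,  0.06130616]), 'opening': 0.08571537517992751} 0.017
scene {'intrinsics': array([[430.5988131 ,   0.        , 273.72237474],
       [  0.        , 430.5988131 , 214.7315272 ],
       [  0.        ,   0.        ,   1.        ]]), 'T': array([[-0.64008088,  0.65525846, -0.40116432,  1.15570068],
       [ 0.76819609,  0.55471278, -0.31963807,  0.43812446],
       [ 0.01308543, -0.51276708, -0.85842803,  1.32435539],
       [ 0.        ,  0.        ,  0.        ,  1.        ]])}
side {'intr
[... 241 characters left out ...]
55178493, -0.54686019,  0.62966445, -0.84229822],
       [ 0.00579218, -0.75750028, -0.65280914,  0.95152002],
       [ 0.        ,  0.        ,  0.        ,  1.        ]])}
wrist {'intrinsics': array([[322.53238659,   0.        , 279.15113941],
       [  0.        , 322.53238659, 210.65649097],
       [  0.        ,   0.        ,   1.        ]]), 'mount': array([[ 1.04744283e-03, -9.65027487e-01, -2.62146622e-01,
         6.72634706e-02],
       [ 9.99999440e-01,  1.05023334e-03,  1.29462669e-04,
         7.68934753e-04],
       [ 1.50380089e-04, -2.62146611e-01,  9.65028047e-01,
        -1.25861488e-01],
       [ 0.00000000e+00,  0.00000000e+00,  0.00000000e+00,
         1.00000000e+00]])}
```

View pics/scene0.png

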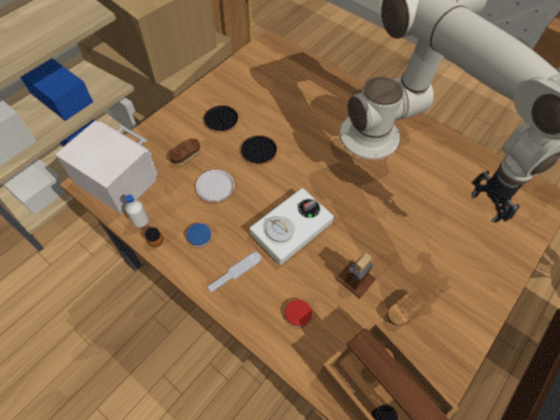

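View pics/side0.png

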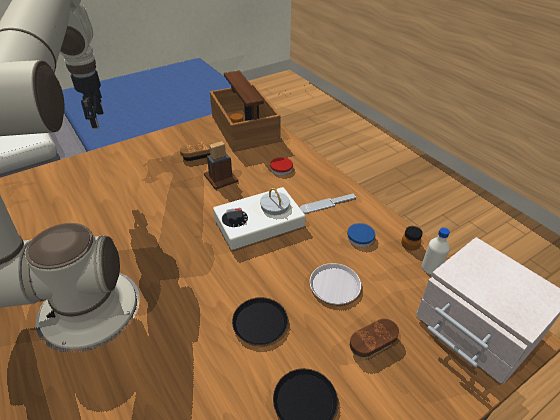

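View pics/wrist0.png

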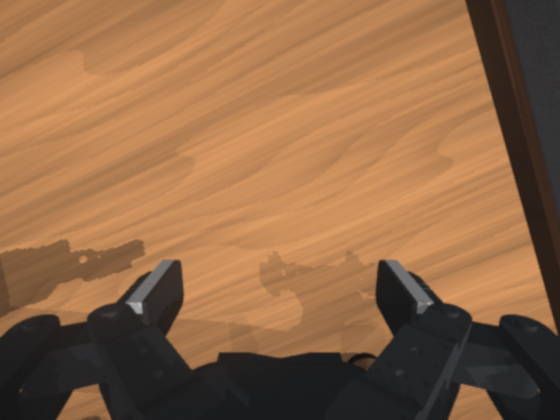

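The scene view shows the warmer at about (292,225), with its dial at (309,208) and the lid at (280,229). The rack and lifter are at (358,275). There are three dish shapes: steel at (215,186), black at (222,118) and black at (259,149). The steel one at (215,186) is the one meant. I'll enlarge the crops to confirm.

```bash
cat > h.py <<'E'
import numpy as np, cv2
from workcell import *
from scipy.spatial.transform import Rotation as R
def cam(name,obs=None):
    c=calibration(name)
    if name!="wrist": return c["intrinsics"],c["T"]
    T=np.eye(4);T[:3,:3]=R.from_euler("xyz",obs["tcp_rot"],degrees=True).as_matrix();T[:3,3]=obs["ee_pos"]
    return c["intrinsics"],T@c["mount"]
def ray(KT,px):
    K,T=KT; d=T[:3,:3]@np.linalg.inv(K)@np.array([px[0],px[1],1.]); return T[:3,3],d/np.linalg.norm(d)
def onz(KT,px,z):
    o,d=ray(KT,px); return o+d*(z-o[2])/d[2]
def tri(rs):
    A=np.zeros((3,3));b=np.zeros(3)
    for o,d in rs:
        P=np.eye(3)-np.outer(d,d);A+=P;b+=P@o
    p=np.linalg.solve(A,b); return p,[np.linalg.norm((np.eye(3)-np.outer(d,d))@(p-o)) for o,d in rs]
def proj(KT,p):
    K,T=KT; q=np.linalg.inv(T)@np.append(p,1); u=K@q[:3]; return u[:2]/u[2]
E
python3 - <<'E'
from h import *
s=cv2.imread("pics/scene0.png"); d=cv2.imread("pics/side0.png")
a=cv2.resize(s[160:310,190:390],None,fx=4,fy=4,interpolation=cv2.INTER_CUBIC); cv2.imwrite("pics/sc1.png",a)
a=cv2.resize(d[130:320,190:390],None,fx=3.1,fy=3.1,interpolation=cv2.INTER_CUBIC); cv2.imwrite("pics/sd1.png",a)
S=cam("scene");D=cam("side")
for n,p,z in (("dish",(215,186),.01),("dial",(309,208),.085),("lid",(280,229),.08),("rack",(358,275),.06),("b1",(222,118),.01),("b2",(259,149),.01)): print(n,onz(S,p,z).round(3))
for n,p,z in (("dish",(336,285),.01),("dial",(235,215),.085),("lid",(275,203),.08),("rack",(220,175),.06)): print(n,onz(D,p,z).round(3))
E
```

```text
dish [ 0.587 -0.296  0.01 ]
dial [0.479 0.051 0.085]
lid [0.603 0.026 0.08 ]
rack [0.563 0.313 0.06 ]
b1 [ 0.324 -0.509  0.01 ]
b2 [ 0.349 -0.287  0.01 ]
dish [ 0.586 -0.304  0.01 ]
dial [0.458 0.022 0.085]
lid [0.591 0.008 0.08 ]
rack [0.527 0.252 0.06 ]
```

View pics/sc1.png

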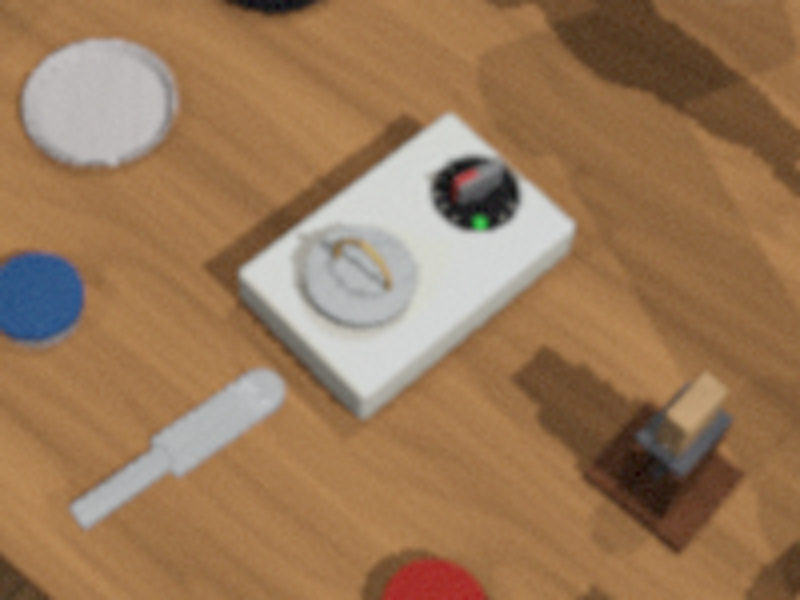

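View pics/sd1.png

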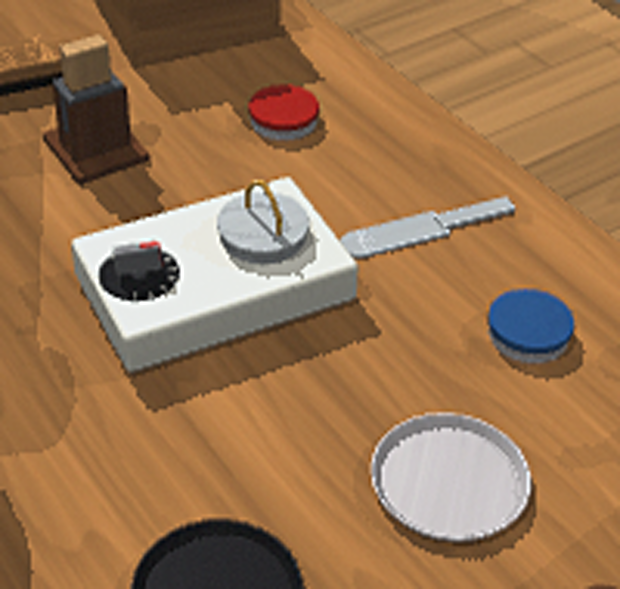

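The enlarged crop confirms the bright steel dish at (215,186); the other two are clearly black. Next I'll take rough positions from the two views.

```bash
python3 - <<'E'
from h import *
S=cam("scene");D=cam("side")
sc=lambda x,y:(x/4+190-.4,y/4+160-.4); sd=lambda x,y:(x/3.1+190-.35,y/3.1+130-.35)
def t(n,a,b):
    p,e=tri([ray(S,sc(*a)),ray(D,sd(*b))]); print(n,p.round(4),np.round(e,4)); return p
near=t("cNL",(450,113),(130,347)) # which corner?
a=t("c1",(575,225),(72,240)); b=t("c2",(450,113),(130,347)); c=t("c3",(365,405),(290,178)); d=t("c4",(242,283),(356,268))
m=(a+b+c+d)/4; x=(c+d-a-b)/2; print(m,np.linalg.norm(x),np.degrees(np.arctan2(x[1],x[0])))
u=x/np.linalg.norm(x); print("lid",m+.055*u,"dial",m-.08*u)
t("looppeak",(360,240),(255,185))
t("griptop",(709,388),(83,47))
t("dishc",(99,100),(452,478))
E
```

```text
cNL [ 0.4096 -0.0332  0.0475] [0.0033 0.0033]
c1 [0.4332 0.1241 0.0536] [0.0005 0.0005]
c2 [ 0.4096 -0.0332  0.0475] [0.0033 0.0033]
c3 [0.6789 0.092  0.0487] [0.0005 0.0005]
c4 [ 0.6565 -0.0601  0.0443] [0.0001 0.0001]
[0.54456324 0.03071338 0.04852706] 0.24803533943717487 -6.821244294635495
lid [0.59916662 0.02418179 0.04762789] dial [0.46514013 0.04021388 0.04983494]
looppeak [0.5929 0.0199 0.124 ] [0.0044 0.0044]
griptop [0.5436 0.3057 0.1492] [0.0059 0.0059]
dishc [ 0.5854 -0.3012  0.0128] [0.0007 0.0007]
```

Emit:
apply_moves:
  rows:
    - [23,-46,0,0,0,0,0]
    - [23,-46,0,0,0,0,0]
    - [23,-46,0,0,0,0,0]
    - [23,-46,0,0,0,0,0]
    - [23,-46,0,0,0,0,0]
    - [23,-46,0,0,0,0,0]
    - [23,-46,0,0,0,0,0]
    - [23,-46,0,0,0,0,0]
    - [23,-46,0,0,0,0,0]
    - [23,-46,0,0,0,0,0]
    - [0,0,0,0,0,0,0]
    - [0,0,0,0,0,0,0]

```text
time: 1.65
ee_pos: [0.462, 0.0386, 0.2481]
tcp_rot: [-180.0, -0.0, 155.0]
wrist_force: [0.6, 0.2, -0.0]
opening: 0.0854
```

```bash
python3 - <<'E'
from h import *
o=get_obs(); im=camera("wrist"); cv2.imwrite("pics/w1.png",im[:,:,::-1]); np.save("w1.npy",o,allow_pickle=True)
print(o["ee_pos"],o["tcp_rot"],o["q"],o["time"])
E
```

```text
[0.46198251 0.03861335 0.24806271] [-1.79992913e+02 -3.94836583e-02  1.54983803e+02] [ 4.76999930e+00 -6.76581710e+00 -1.54164428e+00  9.52619609e+01
  1.34630327e-02  2.97861896e+01] 1.65
```

View pics/w1.png

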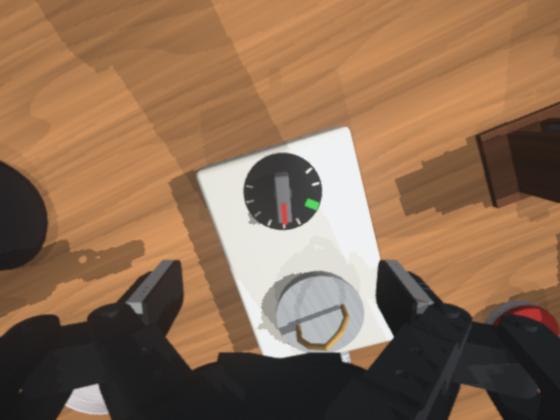

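The wrist view shows the dial disc at (282,191), the red stripe at (284,214), the green mark at (312,205) and the lid with its loop at (320,312).

```bash
cat > dial.py <<'E'
from h import *
def dial(im,W,roi=None):
    hsv=cv2.cvtColor(im,cv2.COLOR_RGB2HSV); out={}
    x0,y0,x1,y1=roi if roi else (0,0,560,420)
    for n,m in (("red",((hsv[...,0]<8)|(hsv[...,0]>172))&(hsv[...,1]>150)&(hsv[...,2]>90)),("green",(hsv[...,0]>45)&(hsv[...,0]<75)&(hsv[...,1]>150)&(hsv[...,2]>90)),("black",hsv[...,2]<70)):
        mm=np.zeros(m.shape,np.uint8); mm[y0:y1,x0:x1]=m[y0:y1,x0:x1]
        if n=="black":
            k=np.ones((9,9),np.uint8)
            mm=cv2.morphologyEx(mm,cv2.MORPH_CLOSE,np.ones((25,25),np.uint8))
        cs,_=cv2.findContours(mm,0,2); 
        if not cs: continue
        c=max(cs,key=cv2.contourArea)
        M=cv2.moments(c); px=(M["m10"]/M["m00"],M["m01"]/M["m00"])
        if n=="black":
            e=cv2.fitEllipse(cv2.convexHull(c)); px=e[0]; print("ellipse",e)
        out[n]=px; print(n,np.round(px,1),cv2.contourArea(c))
    return out
E
python3 - <<'E'
from dial import *
im=cv2.imread("pics/w1.png")[:,:,::-1].copy(); o=np.load("w1.npy",allow_pickle=True).item(); W=cam("wrist",o)
d=dial(im,W,(225,140,335,245))
c=onz(W,d["black"],.0555); g=onz(W,d["green"],.0555); r=onz(W,d["red"],.090)
print(c,g,r); ang=lambda v:np.degrees(np.arctan2(v[1],v[0])); print("g",ang(g-c),np.linalg.norm((g-c)[:2]),"r",ang(r-c),np.linalg.norm((r-c)[:2]))
for p in ((200,172),(350,128),(392,338)): print(onz(W,p,.055))
# heights: corners wrist vs scene/side
S=cam("scene");D=cam("side")
p1=(575/4+189.6,225/4+159.6);p2=(450/4+189.6,113/4+159.6)
q1=(72/3.1+189.65,240/3.1+129.65)
print(tri([ray(W,(350,128)),ray(S,p1),ray(D,q1)]),tri([ray(W,(200,172)),ray(S,p2)]))
E
```

```text
red [283.9 213.7] 48.0
green [311.3 203.9] 51.5
ellipse ((281.1930236816406, 191.1285858154297), (72.9921646118164, 74.79800415039062), 175.95751953125)
black [281.2 191.1] 4058.5
[0.46202803 0.04170636 0.0555    ] [0.48698078 0.06394478 0.0555    ] [0.47560022 0.03793022 0.09      ]
g 41.70810768163599 0.03342434315209909 r -15.547950040262894 0.01408770673429029
[ 0.41057108 -0.02325664  0.055     ]
[0.4339978 0.1273494 0.055    ]
[0.67157994 0.08471009 0.055     ]
(array([0.43373599, 0.12552906, 0.0537238 ]), [np.float64(0.00205426822242672), np.float64(0.0012726170713881467), np.float64(0.0014287272229744257)]) (array([ 0.410944  , -0.02612123,  0.05454436]), [np.float64(0.0026514842971233736), np.float64(0.002651484297123402)])
```

Emit:
apply_moves:
  rows:
    - [0,1,-26,0,0,3,0]
    - [0,1,-26,0,0,3,0]
    - [0,1,-26,0,0,3,0]
    - [0,0,0,0,0,0,0]

```text
time: 2.2
ee_pos: [0.4609, 0.0427, 0.1689]
tcp_rot: [-179.9, -0.2, 164.1]
wrist_force: [0.5, 0.5, 0.5]
opening: 0.0852
```

```bash
python3 - <<'E'
from dial import *
o=get_obs(); im=camera("wrist"); cv2.imwrite("pics/w2.png",im[:,:,::-1]); np.save("w2.npy",o,allow_pickle=True)
print(o["ee_pos"],o["tcp_rot"])
W=cam("wrist",o); o1=np.load("w1.npy",allow_pickle=True).item(); W1=cam("wrist",o1)
im=im.copy();d=dial(im,W,(200,120,380,330)); d1={"red":(283.9,213.7),"green":(311.3,203.9),"black":(281.2,191.1)}
for k in d: print(k,tri([ray(W,d[k]),ray(W1,d1[k])]))
if len(d)==3:
    c=onz(W,d["black"],.0555); g=onz(W,d["green"],.0555); r=onz(W,d["red"],.090)
    ang=lambda v:np.degrees(np.arctan2(v[1],v[0])); print(c,"g",ang(g-c),"r",ang(r-c))
E
```

```text
[0.46087765 0.04265478 0.16889133] [-1.79944612e+02 -1.55982331e-01  1.64129631e+02]
red [277.1 249.4] 121.0
green [313.5 237.5] 118.0
ellipse ((278.2040100097656, 215.08468627929688), (96.59539031982422, 99.46731567382812), 91.75711059570312)
black [278.2 215.1] 7328.5
red (array([0.47596154, 0.03789313, 0.08928316]), [np.float64(3.858348194063975e-05), np.float64(3.858348194063092e-05)])
green (array([0.48702608, 0.06409121, 0.0558491 ]), [np.float64(9.955414790408639e-05), np.float64(9.955414790409247e-05)])
black (array([0.46267275, 0.04192502, 0.05288591]), [np.float64(0.00032753447351322444), np.float64(0.0003275344735132274)])
[0.46195369 0.04246587 0.0555    ] g 40.78615867649363 r -18.250550484058508
```

View pics/w2.png

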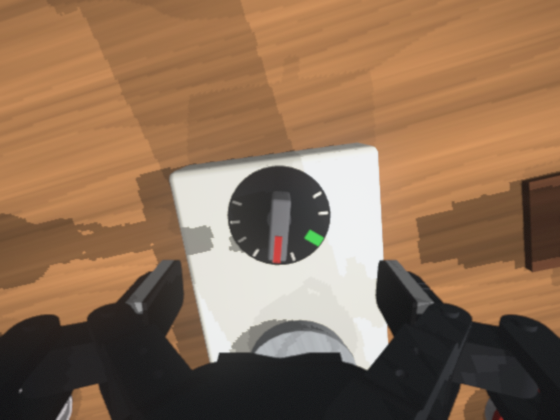

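Two wrist views agree: the red stripe is at z=0.089 and the dial axis at (0.462, 0.042). The bar points at about -18.5° and the green mark at about 41.2°. I'll grasp now.

Emit:
apply_moves:
  rows:
    - [0,0,-30,0,0,-1,0]
    - [0,0,-30,0,0,-1,0.2]
    - [0,0,-20,0,0,-0.5,0.3]
    - [0,0,-10,0,0,0,0.4]
    - [0,0,0,0,0,0,1]
    - [0,0,0,0,0,0,1]
    - [0,0,0,0,0,0,1]
    - [0,0,0,0,0,0,1]
    - [0,0,0,0,0,0,1]
    - [0,0,0,0,0,0,1]
  grip_force: 25

```text
time: 3.5
ee_pos: [0.4628, 0.0416, 0.0816]
tcp_rot: [180.0, 0.1, 161.5]
wrist_force: [-2.1, 0.2, 6.6]
opening: 0.0126
```

Emit:
apply_moves:
  rows:
    - [0,0,0,0,0,7,1]
    - [0,0,0,0,0,7,1]
    - [0,0,0,0,0,7,1]
    - [0,0,0,0,0,7,1]
    - [0,0,0,0,0,7,1]
    - [0,0,0,0,0,7,1]
    - [0,0,0,0,0,7,1]
    - [0,0,0,0,0,7,1]
    - [0,0,0,0,0,4,1]
    - [0,0,0,0,0,0,1]
    - [0,0,0,0,0,0,0.5]
    - [0,0,0,0,0,0,0.2]
    - [0,0,0,0,0,0,0]
    - [0,0,30,0,0,0,0]
    - [0,0,30,0,0,0,0]
    - [0,0,30,0,0,0,0]
    - [0,0,0,0,0,0,0]

```text
time: 5.62
ee_pos: [0.4632, 0.0418, 0.1724]
tcp_rot: [-179.9, 0.2, -138.5]
wrist_force: [0.9, 0.3, -1.3]
opening: 0.0853
```

```bash
python3 - <<'E'
from dial import *
o=get_obs(); im=camera("wrist"); cv2.imwrite("pics/w3.png",im[:,:,::-1]); np.save("w3.npy",o,allow_pickle=True)
print(o["ee_pos"],o["tcp_rot"],o["q"])
W=cam("wrist",o)
im=im.copy();d=dial(im,W,(200,120,380,330))
if len(d)==3:
    c=onz(W,d["black"],.0555); g=onz(W,d["green"],.0555); r=onz(W,d["red"],.090)
    ang=lambda v:np.degrees(np.arctan2(v[1],v[0])); print(c,"g",ang(g-c),"r",ang(r-c))
E
```

```text
[0.46315123 0.04181294 0.17242417] [-1.79884683e+02  1.69787807e-01 -1.38459089e+02] [ 5.15408827e+00 -7.71921289e+00 -1.07710285e+01  8.67430902e+01
  7.88993640e-03 -3.63866382e+01]
red [277.7 241.6] 109.5Traceback (most recent call last):
  File "<stdin>", line 5, in <module>
  File "dial.py", line 13, in dial
    M=cv2.moments(c); px=(M["m10"]/M["m00"],M["m01"]/M["m00"])
                          ~~~~~~~~^~~~~~~~~
ZeroDivisionError: float division by zero
```

View pics/w3.png

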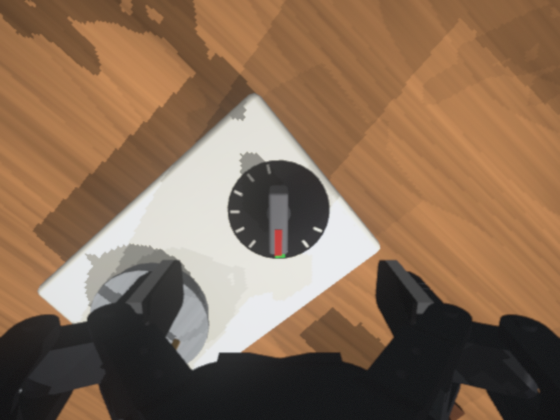

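The red stripe at (278,241) covers the green mark, whose lower edge shows at (281,257). The bar is at 41.5° and the mark at about 41.2°, so the dial is done. Next I'll look at the rack.

Emit:
apply_moves:
  rows:
    - [0,0,50,0,0,-5,0]
    - [5,35,40,0,0,-8,0]
    - [5,45,20,0,0,-8,0]
    - [5,50,0,0,0,-8,0]
    - [5,50,0,0,0,-8,0]
    - [10,40,0,0,0,-4.5,0]
    - [0,0,0,0,0,0,0]
    - [0,0,0,0,0,0,0]

```text
time: 6.68
ee_pos: [0.4919, 0.2613, 0.2792]
tcp_rot: [-179.9, -0.1, -179.9]
wrist_force: [-0.3, 0.0, 0.5]
opening: 0.0852
```

```bash
cat > snap.py <<'E'
import sys
from h import *
n=sys.argv[1]
o=get_obs(); im=camera("wrist"); cv2.imwrite(f"pics/{n}.png",im[:,:,::-1]); np.save(f"{n}.npy",o,allow_pickle=True)
print(o["time"],o["ee_pos"],o["tcp_rot"],o["wrist_force"],o["opening"])
E
python3 snap.py w4
```

```text
6.675 [0.49187396 0.26132746 0.27916707] [-1.79936140e+02 -9.77496780e-02 -1.79905942e+02] [-0.31547728  0.04759713  0.46266592] 0.08515047771758122
```

View pics/w4.png

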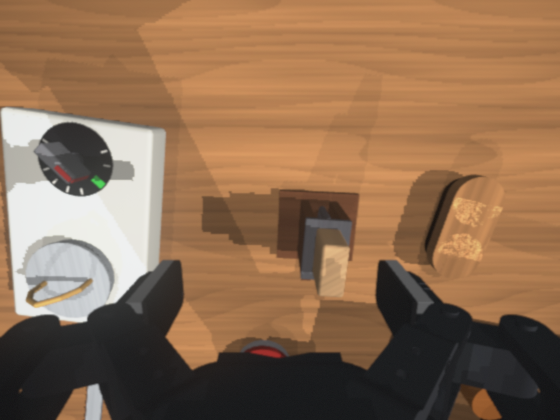

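```bash
python3 - <<'E'
from h import *
im=cv2.imread("pics/w4.png"); a=cv2.resize(im[180:310,260:370],None,fx=4.5,fy=4.5,interpolation=cv2.INTER_CUBIC)
b=cv2.resize(im[110:330,0:120],None,fx=2.66,fy=2.66,interpolation=cv2.INTER_CUBIC)
cv2.imwrite("pics/w4c.png",np.hstack([a[:585],b[:585,:300]]))
E
```

```text
(no output)
```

View pics/w4c.png

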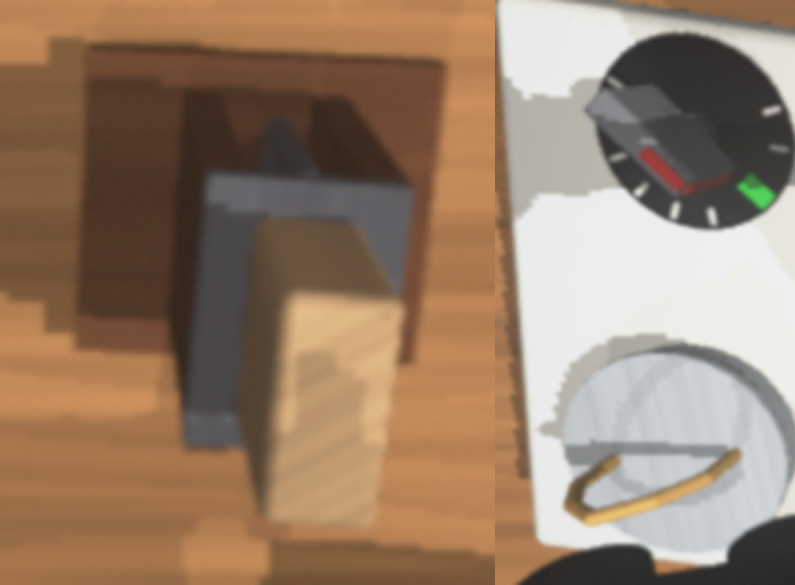

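```bash
python3 - <<'E'
from h import *
s=cv2.imread("pics/scene0.png"); d=cv2.imread("pics/side0.png")
a=cv2.resize(s[250:300,330:380],(400,400),interpolation=cv2.INTER_CUBIC)
b=cv2.resize(d[138:188,195:245],(400,400),interpolation=cv2.INTER_CUBIC)
cv2.imwrite("pics/lif.png",cv2.convertScaleAbs(np.hstack([a,b]),alpha=1.8))
E
```

```text
(no output)
```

View pics/lif.png

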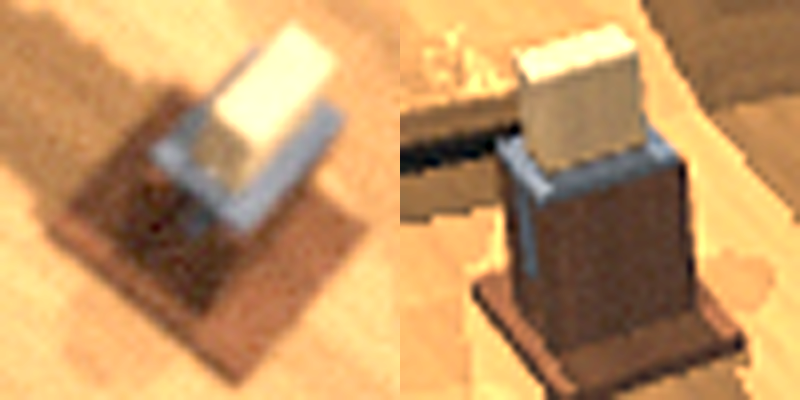

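The side view shows the lifter's vertical rod on the robot-facing end, so the hook points away from the robot (about +x). The loop's plane runs roughly along y, so that suits. Now I'll measure the grip.

```bash
python3 - <<'E'
from h import *
o=np.load("w4.npy",allow_pickle=True).item(); W=cam("wrist",o)
f=lambda x,y:(x/4.5+260-.4,y/4.5+180-.4)
P=[onz(W,f(*p),.146) for p in ((285,293),(403,300),(375,523),(265,518))]
for p in P: print(p.round(4))
P=np.array(P); x=(P[2]+P[3]-P[0]-P[1])/2; print("c",P.mean(0),np.linalg.norm(x),np.linalg.norm(P[1]-P[0]),np.degrees(np.arctan2(x[1],x[0])))
Q=np.array([onz(W,f(*p),.096) for p in ((208,172),(413,185),(183,448))]); print(Q.round(4)); v=Q[2]-Q[0]; print("flange len",np.linalg.norm(v),np.degrees(np.arctan2(v[1],v[0])))
B=np.array([onz(W,f(*p),.010) for p in ((90,45),(447,62),(77,348))]); print(B.round(4)); v=B[2]-B[0];print(np.linalg.norm(v),np.degrees(np.arctan2(v[1],v[0])));v=B[1]-B[0];print(np.linalg.norm(v),np.degrees(np.arctan2(v[1],v[0])))
E
```

```text
[0.5252 0.2999 0.146 ]
[0.5266 0.3225 0.146 ]
[0.574  0.3197 0.146 ]
[0.573  0.2978 0.146 ]
c [0.54969688 0.3099598  0.146     ] 0.047620629950089595 0.02257672966137029 -2.9662600613902192
[[0.516  0.289  0.096 ]
 [0.5188 0.3346 0.096 ]
 [0.5833 0.2848 0.096 ]]
flange len 0.06744146808038393 -3.5866471210166186
[[0.5046 0.2628 0.01  ]
 [0.5092 0.362  0.01  ]
 [0.5951 0.2592 0.01  ]]
0.0905459240178021 -2.238823804304613
0.09932277547315063 87.39209292307535
```

Emit:
apply_moves:
  rows:
    - [20,16,0,0,0,-1,0]
    - [20,16,-10,0,0,-1,0]
    - [18,16,-20,0,0,-1,0]
    - [0,0,0,0,0,0,0]
    - [0,0,0,0,0,0,0]

```text
time: 7.35
ee_pos: [0.55, 0.3085, 0.2511]
tcp_rot: [180.0, 0.0, 177.0]
wrist_force: [0.2, -1.4, 0.6]
opening: 0.0854
```

```bash
python3 snap.py w5; python3 - <<'E'
from h import *
im=cv2.imread("pics/w5.png"); a=cv2.resize(im[100:300,190:390],None,fx=3,fy=3,interpolation=cv2.INTER_CUBIC)
cv2.imwrite("pics/w5c.png",a)
E
```

```text
7.35 [0.54995023 0.30854599 0.25106637] [1.79997012e+02 1.51669105e-02 1.77003142e+02] [ 0.20975384 -1.40063255  0.55318204] 0.0853783859023764
```

View pics/w5c.png

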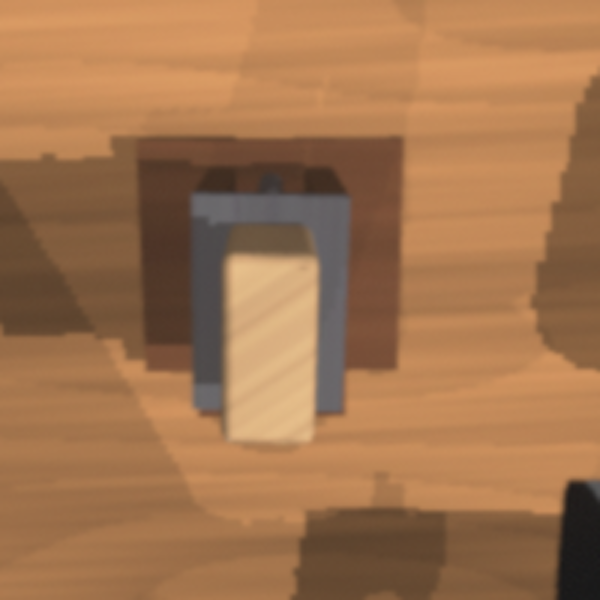

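```bash
python3 - <<'E'
from h import *
o=np.load("w5.npy",allow_pickle=True).item(); W=cam("wrist",o);W4=cam("wrist",np.load("w4.npy",allow_pickle=True).item())
f=lambda x,y:(x/3+190-.33,y/3+100-.33); f4=lambda x,y:(x/4.5+260-.4,y/4.5+180-.4)
a=((226,255),(318,256),(312,441),(228,438)); b=((285,293),(403,300),(375,523),(265,518))
P=np.array([onz(W,f(*p),.146) for p in a]); print(P.round(4)); x=(P[2]+P[3]-P[0]-P[1])/2; print("c",P.mean(0),np.linalg.norm(x),np.degrees(np.arctan2(x[1],x[0])))
T=np.array([tri([ray(W,f(*p)),ray(W4,f4(*q))])[0] for p,q in zip(a,b)]); print(T.round(4),T.mean(0))
Q=np.array([onz(W,f(*p),.096) for p in ((191,194),(350,195),(344,413),(193,411))]); print("flange",Q.round(4),Q.mean(0)); x=(Q[2]+Q[3]-Q[0]-Q[1])/2;print(np.linalg.norm(x),np.degrees(np.arctan2(x[1],x[0])))
B=np.array([onz(W,f(*p),.010) for p in ((137,137),(405,137),(397,369),(147,369))]); print("base",B.round(4),B.mean(0)); x=(B[2]+B[3]-B[0]-B[1])/2;print(np.linalg.norm(x),np.degrees(np.arctan2(x[1],x[0])))
E
```

```text
[[0.5258 0.3006 0.146 ]
 [0.5272 0.3229 0.146 ]
 [0.5749 0.3195 0.146 ]
 [0.573  0.2982 0.146 ]]
c [0.55024213 0.31029592 0.146     ] 0.047578468296886584 -3.4918862450855443
[[0.5265 0.3004 0.1426]
 [0.5277 0.323  0.1432]
 [0.5754 0.3198 0.1441]
 [0.5737 0.298  0.1444]] [0.55080875 0.31031926 0.1435812 ]
flange [[0.5166 0.2889 0.096 ]
 [0.5193 0.3349 0.096 ]
 [0.5861 0.3311 0.096 ]
 [0.5831 0.2847 0.096 ]] [0.55128529 0.30992355 0.096     ]
0.06675751221172813 -3.4300329435684067
base [[0.5047 0.263  0.01  ]
 [0.5099 0.3627 0.01  ]
 [0.6002 0.3582 0.01  ]
 [0.5951 0.2591 0.01  ]] [0.55248176 0.31073771 0.01      ]
0.09046369223054312 -2.6457247108176185
```

The grip centre is at (0.551, 0.310) with yaw -3.3°. The sizes match the text: the flange measures 66.8 mm and the base 90.5 mm. Grasping now.

Emit:
apply_moves:
  rows:
    - [1,0,-40,0,0,-0.3,0]
    - [0,0,-40,0,0,0,0]
    - [0,0,-30,0,0,0,0]
    - [0,0,-18,0,0,0,0]
    - [0,0,0,0,0,0,0]
    - [0,0,0,0,0,0,0.5]
    - [0,0,0,0,0,0,1]
    - [0,0,0,0,0,0,1]
    - [0,0,0,0,0,0,1]
    - [0,0,0,0,0,0,1]
  grip_force: 60

```text
time: 8.65
ee_pos: [0.5514, 0.3097, 0.123]
tcp_rot: [180.0, 0.1, 176.7]
wrist_force: [-0.5, -0.6, 4.6]
opening: 0.0236
```

```bash
python3 -c "
from h import *
o=get_obs();print(o['ee_pos'],o['tcp_rot'],o['wrist_force'],o['opening'])"
```

```text
[0.55143993 0.30972151 0.12296188] [1.79969437e+02 5.22120766e-02 1.76729222e+02] [-0.52749055 -0.60515918  4.60600783] 0.02355144099346787
```

Emit:
apply_moves:
  rows:
    - [0,0,10,0,0,0,1]
    - [0,0,20,0,0,0,1]
    - [0,0,30,0,0,0,1]
    - [0,0,40,0,0,0,1]
    - [0,0,40,0,0,0,1]
    - [-10,-30,0,0,0,0,1]
    - [-15,-50,0,0,0,0,1]
    - [-15,-50,0,0,0,0,1]
    - [-15,-50,0,0,0,0,1]
    - [-15,-50,0,0,0,0,1]
    - [-6,-40,0,0,0,0,1]
    - [0,0,0,0,0,0,1]
    - [0,0,0,0,0,0,1]

```text
time: 10.28
ee_pos: [0.4752, 0.0397, 0.2625]
tcp_rot: [180.0, 0.0, 176.7]
wrist_force: [-0.3, 0.4, -1.7]
opening: 0.0233
```

```bash
python3 snap.py w6; python3 - <<'E'
from h import *
for n in("scene","side"): cv2.imwrite(f"pics/{n}6.png",camera(n)[:,:,::-1])
E
```

```text
10.275 [0.47519967 0.03973693 0.26247872] [1.79983218e+02 9.96103814e-04 1.76700456e+02] [-0.27386334  0.43719356 -1.68705284] 0.02330679048686551
```

View pics/w6.png

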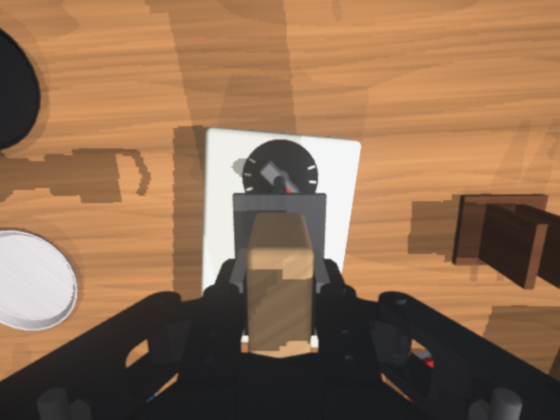

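View pics/side6.png

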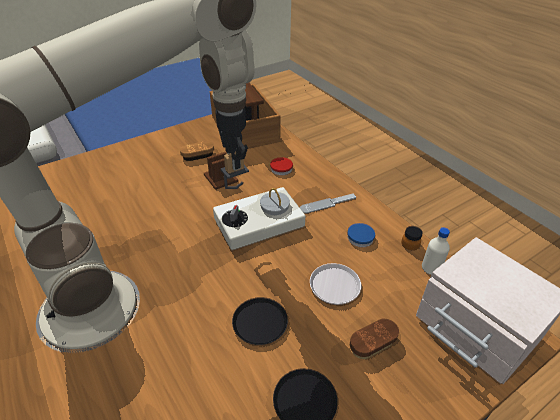

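The lifter is held with its hook pointing away from the robot. It blocks the lid in the wrist view, so I'll measure the loop from the earlier pictures.

```bash
python3 - <<'E'
from h import *
def c(n,x,y,w,h,k): return cv2.resize(cv2.imread(f"pics/{n}.png")[y:y+h,x:x+w],(w*k,h*k),interpolation=cv2.INTER_CUBIC)
a=c("w1",270,265,100,90,4); b=c("w4",10,230,100,90,4); d=c("side0",255,178,45,45,5); e=c("scene0",258,210,45,45,5)
r1=np.hstack([a,b]); d=cv2.resize(d,(225,225)); r2=np.zeros((225,800,3),np.uint8); r2[:,:225]=d; r2[:,300:525]=e
cv2.imwrite("pics/loop.png",np.vstack([r1,r2]))
E
```

```text
(no output)
```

View pics/loop.png

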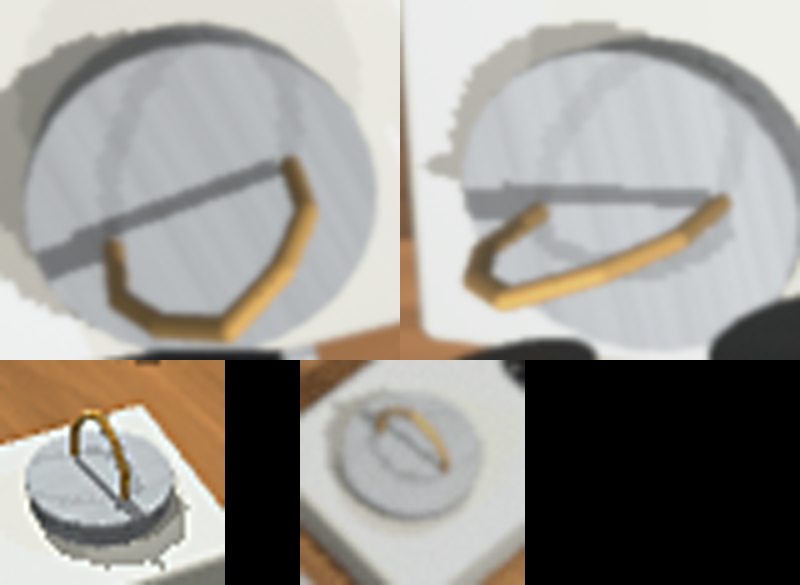

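```bash
cat > loop.py <<'E'
from h import *
W1=cam("wrist",np.load("w1.npy",allow_pickle=True).item());W4=cam("wrist",np.load("w4.npy",allow_pickle=True).item())
f1=lambda x,y:(x/4+270-.4,y/4+265-.4); f4=lambda x,y:(x/4+10-.4,y/4+230-.4)
ang=lambda v:np.degrees(np.arctan2(v[1],v[0]))
for n,a,b in (("footA",(115,243),(142,208)),("footB",(290,160),(327,198)),("peak",(225,331),(98,301)),("shA",(118,292),(85,245)),("shB",(311,206),(285,236)),("midB",(290,255),(205,272))):
    p,e=tri([ray(W1,f1(*a)),ray(W4,f4(*b))]); print(n,p.round(4),np.round(e,4))
for W,f,L in ((W1,f1,((115,243),(290,160))),(W4,f4,((142,208),(327,198)))):
    P=[onz(W,f(*p),.075) for p in L]; print(P[0].round(4),P[1].round(4),"mid",(P[0]+P[1])/2,np.linalg.norm(P[0]-P[1]),ang(P[1]-P[0]))
# disc edge ellipse by 3-point circle at z=.075
from scipy.optimize import least_squares
for W,f,L in ((W1,f1,((25,215),(200,43),(340,110),(376,200),(60,130),(355,290))),(W4,f4,((62,170),(120,70),(230,50),(330,100),(395,210)))):
    P=np.array([onz(W,f(*p),.075)[:2] for p in L]); r=least_squares(lambda q:np.hypot(*(P-q[:2]).T)-q[2],[.6,.02,.047]); print("disc",r.x.round(4),r.fun.round(4))
E
python3 loop.py
```

```text
footA [ 0.5976 -0.0009  0.0759] [0.0001 0.0001]
footB [0.5955 0.0503 0.0738] [0.0002 0.0002]
peak [0.5963 0.0237 0.1258] [0.0001 0.0001]
shA [ 0.5973 -0.0012  0.0968] [0.0001 0.0001]
shB [0.5953 0.0515 0.0957] [0.0002 0.0002]
midB [0.5939 0.0431 0.1142] [0.0011 0.0011]
[ 0.5984 -0.0011  0.075 ] [0.595  0.0503 0.075 ] mid [0.59667263 0.02459083 0.075     ] 0.051582503329921064 93.78828855255901
[ 0.5979 -0.0015  0.075 ] [0.5947 0.0512 0.075 ] mid [0.59628606 0.02481401 0.075     ] 0.0527743566741816 93.55294866303281
disc [0.5997 0.0237 0.0466] [ 0.0004  0.0023 -0.0011 -0.0012 -0.0017  0.0012]
disc [0.5965 0.0233 0.0463] [-0.0001  0.      0.0004 -0.0006  0.0003]
```

The loop peak is at (0.5965, 0.024), top at z=0.126, with the lid's x at +3.5°. Two views agree to about 0.5 mm. I'll move in front of the loop, align and descend.

Emit:
apply_moves:
  rows:
    - [25,-6,0,0,0,2.2,1]
    - [26,-6,0,0,0,2.3,1]
    - [26,-6.5,0,0,0,2.3,1]
    - [0,0,-20,0,0,0,1]
    - [0,0,-25,0,0,0,1]
    - [0,0,-20,0,0,0,1]
    - [0,0,-13,0,0,0,1]
    - [0,0,0,0,0,0,1]
    - [0,0,0,0,0,0,1]

```text
time: 11.55
ee_pos: [0.5525, 0.0213, 0.1851]
tcp_rot: [-180.0, 0.1, -176.5]
wrist_force: [-0.2, -0.6, -1.4]
opening: 0.0234
```

```bash
python3 - <<'E'
from h import *
o=get_obs(); print(o['ee_pos'],o['tcp_rot'],o['wrist_force'])
a=camera("scene")[:,:,::-1];b=camera("side")[:,:,::-1]
cv2.imwrite("pics/scene7.png",a);cv2.imwrite("pics/side7.png",b)
c=lambda i,x,y:cv2.resize(i[y:y+80,x:x+80],(400,400),interpolation=cv2.INTER_CUBIC)
cv2.imwrite("pics/hk7.png",np.hstack([c(a,245,180),c(b,235,150)]))
E
```

```text
[0.55247639 0.02131225 0.18514167] [-1.79998578e+02  5.95571244e-02 -1.76451945e+02] [-0.2033641  -0.55397101 -1.37362534]
```

View pics/hk7.png

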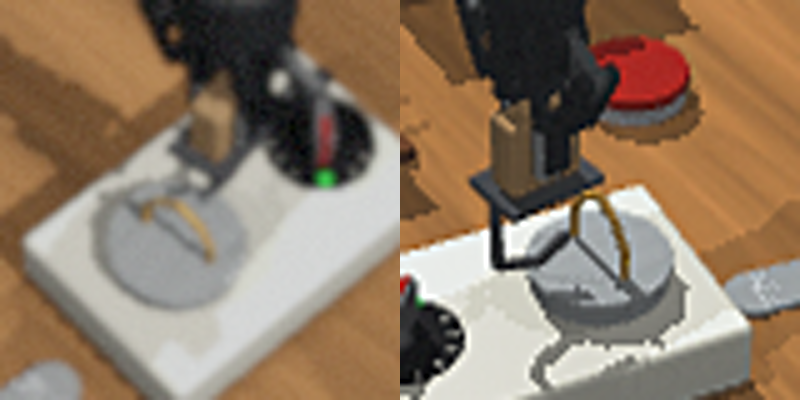

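```bash
python3 - <<'E'
from h import *
D=cam("side"); t=np.array([.5525,.0213,.1851-.089]); u=np.array([np.cos(.061),np.sin(.061),0])
for n,p in (("tip",t+.024*u+[0,0,.006]),("tip10",t+.024*u+[0,0,.010]),("bend",t-.034*u-[0,0,.004])):
    q=proj(D,p); print(n,((q-[235,150])*5+[400,0]).round(0))
print(((proj(D,[.5965,.0242,.1258])-[235,150])*5+[400,0]).round(0))
E
```

```text
tip [567. 233.]
tip10 [567. 228.]
bend [489. 282.]
[593. 190.]
```

The hook tip seen at (572,232) in the crop is within about 1 mm of the prediction. Going forward through the loop.

Emit:
apply_moves:
  rows:
    - [10,0.6,0,0,0,0,1]
    - [10,0.6,0,0,0,0,1]
    - [10,0.6,0,0,0,0,1]
    - [9,0.5,0,0,0,0,1]
    - [5,0.4,0,0,0,0,1]
    - [0,0,6,0,0,0,1]
    - [0,0,6,0,0,0,1]
    - [0,0,4,0,0,0,1]
    - [0,0,0,0,0,0,1]

```text
time: 12.78
ee_pos: [0.5963, 0.0238, 0.201]
tcp_rot: [-180.0, 0.1, -176.5]
wrist_force: [-0.1, -0.3, -1.1]
opening: 0.0234
```

```bash
cat > two.py <<'E'
import sys
from h import *
n=sys.argv[1]; x1,y1,x2,y2=map(int,sys.argv[2:6]); w=int(sys.argv[6]) if len(sys.argv)>6 else 80
o=get_obs(); print(o['time'],o['ee_pos'],o['tcp_rot'],o['wrist_force'])
a=camera("scene")[:,:,::-1];b=camera("side")[:,:,::-1]
cv2.imwrite(f"pics/scene{n}.png",a);cv2.imwrite(f"pics/side{n}.png",b)
c=lambda i,x,y:cv2.resize(i[y:y+w,x:x+w],(400,400),interpolation=cv2.INTER_CUBIC)
cv2.imwrite(f"pics/hk{n}.png",np.hstack([c(a,x1,y1),c(b,x2,y2)]))
E
python3 two.py 8 245 180 235 150
```

```text
12.775 [0.59625061 0.02378151 0.20097809] [-1.79997940e+02  5.82650332e-02 -1.76470299e+02] [-0.08378953 -0.27308752 -1.06513353]
```

View pics/hk8.png

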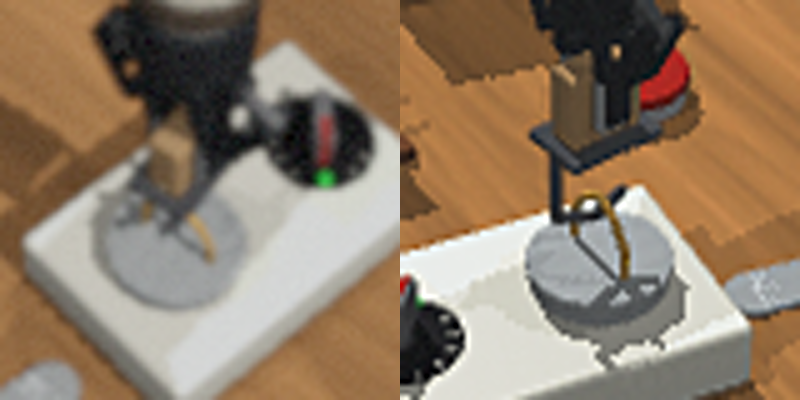

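The hook is through the loop, with its tip past the bar. Lifting slowly.

Emit:
apply_moves:
  rows:
    - [0,0,2,0,0,0,1]
    - [0,0,2,0,0,0,1]
    - [0,0,2,0,0,0,1]
    - [0,0,2,0,0,0,1]
    - [0,0,2,0,0,0,1]
    - [0,0,2,0,0,0,1]
    - [0,0,2,0,0,0,1]
    - [0,0,2,0,0,0,1]
    - [0,0,3,0,0,0,1]
    - [0,0,3,0,0,0,1]
    - [0,0,4,0,0,0,1]
    - [0,0,4,0,0,0,1]
    - [0,0,0,0,0,0,1]

```text
time: 14.5
ee_pos: [0.5963, 0.0238, 0.2308]
tcp_rot: [-180.0, 0.0, -176.5]
wrist_force: [0.2, 0.3, -4.4]
opening: 0.0236
```

```bash
python3 two.py 9 245 170 235 140
```

```text
14.5 [0.59631883 0.02382514 0.23076923] [-1.79996999e+02  3.95141356e-02 -1.76464840e+02] [ 0.23788     0.27080037 -4.39057124]
```

View pics/hk9.png

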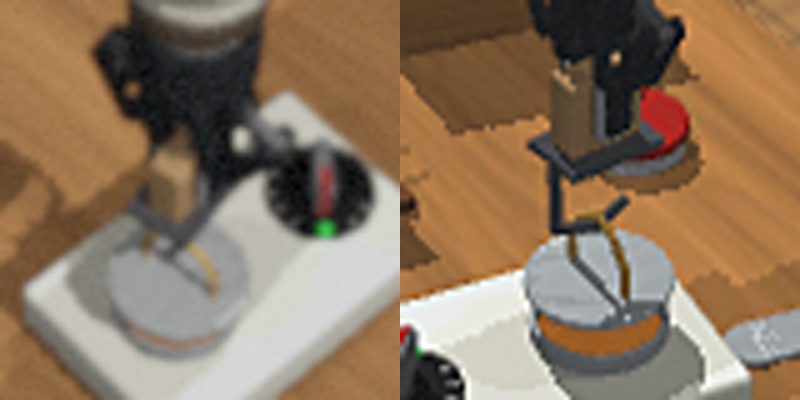

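The lid is off and hanging level (-4.4 N). Next I'll measure the dish precisely.

```bash
python3 - <<'E'
from h import *
for n,(x0,y0,x1,y1) in (("scene",(190,163,242,208)),("side",(303,256,370,312))):
    im=cv2.imread(f"pics/{n}9.png"); KT=cam(n); hsv=cv2.cvtColor(im,cv2.COLOR_BGR2HSV)
    m=np.zeros(im.shape[:2],np.uint8); m[y0:y1,x0:x1]=((hsv[y0:y1,x0:x1,1]<70)&(hsv[y0:y1,x0:x1,2]>90))*255
    m=cv2.morphologyEx(m,cv2.MORPH_CLOSE,np.ones((5,5),np.uint8))
    cs,_=cv2.findContours(m,0,1); c=max(cs,key=cv2.contourArea); h=cv2.convexHull(c)
    e=cv2.fitEllipse(h); P=np.array([onz(KT,p[0],.012)[:2] for p in c])
    (cx,cy),r=cv2.minEnclosingCircle((P*1000).astype(np.float32)); print(n,e,"center",onz(KT,e[0],.012).round(4),"circ",cx,cy,r)
E
```

```text
scene ((214.37338256835938, 185.3538360595703), (31.74693489074707, 39.35006332397461), 80.87918090820312) center [ 0.5869 -0.2987  0.012 ] circ 585.5445556640625 -299.61663818359375 72.48503875732422
side ((335.0245666503906, 283.468017578125), (40.34009552001953, 52.02811050415039), 101.79741668701172) center [ 0.5862 -0.2995  0.012 ] circ 587.6697998046875 -296.3714599609375 71.70568084716797
```

Emit:
apply_moves:
  rows:
    - [0,0,6,0,0,0,1]
    - [0,0,10,0,0,0,1]
    - [0,0,8,0,0,0,1]
    - [0,-4,4,0,0,0,1]
    - [-0.5,-10,2,0,0,0,1]
    - [-0.5,-16,0,0,0,0,1]
    - [-0.5,-22,0,0,0,0,1]
    - [-1,-26,0,0,0,0,1]
    - [-1,-26,0,0,0,0,1]
    - [-1,-26,0,0,0,0,1]
    - [-1,-26,0,0,0,0,1]
    - [-1,-26,0,0,0,0,1]
    - [-1,-26,0,0,0,0,1]
    - [-1,-26,0,0,0,0,1]
    - [-1,-26,0,0,0,0,1]
    - [0,-22,0,0,0,0,1]
    - [0,-16,0,0,0,0,1]
    - [0,-10,0,0,0,0,1]
    - [0,-8,0,0,0,0,1]
    - [0,-5,0,0,0,0,1]

```text
time: 17.1
ee_pos: [0.5868, -0.2973, 0.2603]
tcp_rot: [180.0, 0.0, -176.4]
wrist_force: [-0.3, 0.6, -3.5]
opening: 0.0234
```

Emit:
apply_moves:
  rows:
    - [0,-2,0,0,0,0,1]
    - [0,0,0,0,0,0,1]
    - [0,0,0,0,0,0,1]
    - [0,0,0,0,0,0,1]

```text
time: 17.6
ee_pos: [0.5867, -0.299, 0.2603]
tcp_rot: [-180.0, 0.0, -176.5]
wrist_force: [0.7, -0.2, -4.8]
opening: 0.0235
```

```bash
python3 two.py 10 160 110 280 190 130
```

```text
17.6 [ 0.58671897 -0.2989674   0.26034276] [-1.79999589e+02  4.10387625e-03 -1.76450361e+02] [ 0.66190574 -0.24339116 -4.80572507]
```

View pics/hk10.png

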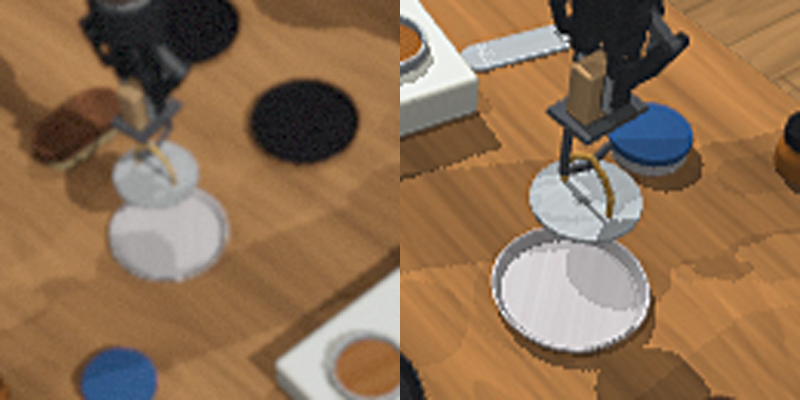

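Emit:
apply_moves:
  rows:
    - [0,0,-5,0,0,0,1]
    - [0,0,-10,0,0,0,1]
    - [0,0,-14,0,0,0,1]
    - [0,0,-14,0,0,0,1]
    - [0,0,-14,0,0,0,1]
    - [0,0,-14,0,0,0,1]
    - [0,0,-10,0,0,0,1]
    - [0,0,-6,0,0,0,1]
    - [0,0,-4,0,0,0,1]
    - [0,0,-2,0,0,0,1]
    - [0,0,0,0,0,0,1]
    - [0,0,0,0,0,0,1]

```text
time: 19.2
ee_pos: [0.5868, -0.2993, 0.1676]
tcp_rot: [-180.0, 0.0, -176.5]
wrist_force: [-0.3, 0.1, -4.0]
opening: 0.0236
```

```bash
python3 two.py 11 180 130 290 220 90
```

```text
19.2 [ 0.58678548 -0.29929206  0.16762974] [-1.79982482e+02  2.54190818e-02 -1.76470417e+02] [-0.3361591   0.13121907 -4.03126688]
```

View pics/hk11.png

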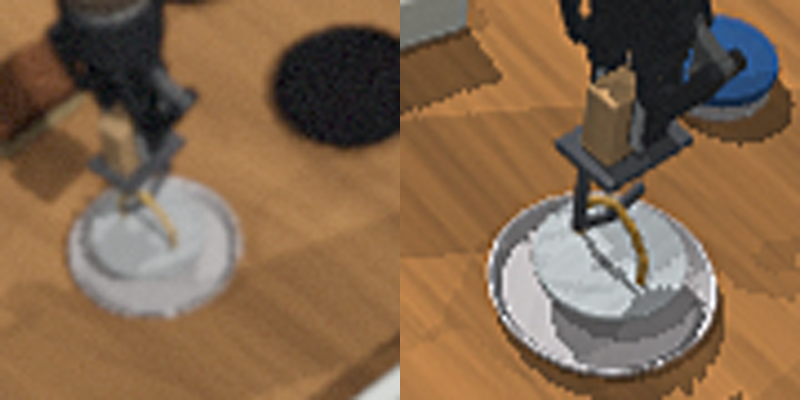

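The lid is centred over the dish, about 16 mm above its floor. Lowering gently.

Emit:
apply_moves:
  rows:
    - [0,0,-2,0,0,0,1]
    - [0,0,-3,0,0,0,1]
    - [0,0,-3,0,0,0,1]
    - [0,0,-2,0,0,0,1]
    - [0,0,-1,0,0,0,1]
    - [0,0,-1,0,0,0,1]
    - [0,0,-1,0,0,0,1]
    - [0,0,-1,0,0,0,1]
    - [0,0,0,0,0,0,1]

```text
time: 20.42
ee_pos: [0.5866, -0.2992, 0.1532]
tcp_rot: [180.0, -0.0, -176.5]
wrist_force: [0.4, -0.3, -4.9]
opening: 0.0231
```

Emit:
apply_moves:
  rows:
    - [0,0,-1,0,0,0,1]
    - [0,0,-1,0,0,0,1]
    - [0,0,-1,0,0,0,1]
    - [0,0,-1,0,0,0,1]
    - [0,0,0,0,0,0,1]

```text
time: 21.05
ee_pos: [0.5868, -0.2992, 0.1494]
tcp_rot: [-180.0, 0.0, -176.5]
wrist_force: [0.2, 0.1, -3.3]
opening: 0.0239
```

```bash
python3 two.py 12 180 130 290 220 90
```

```text
21.05 [ 0.58678548 -0.29922896  0.14937355] [-1.79991304e+02  1.89258261e-02 -1.76468285e+02] [ 0.244753    0.07757771 -3.34749728]
```

View pics/hk12.png

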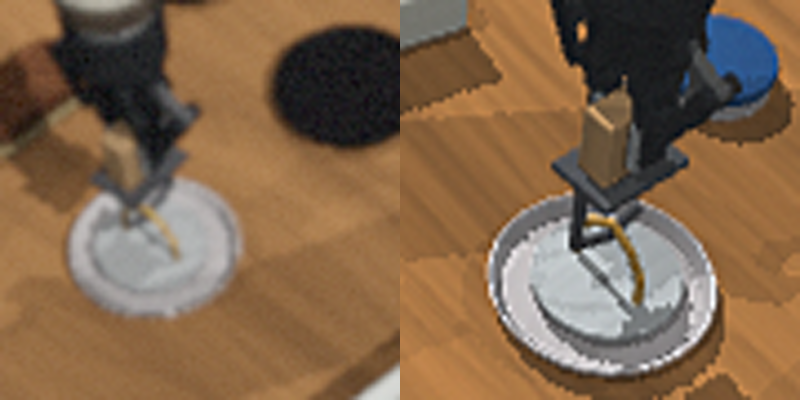

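Emit:
apply_moves:
  rows:
    - [0,0,-1,0,0,0,1]
    - [0,0,-1,0,0,0,1]
    - [0,0,0,0,0,0,1]

```text
time: 21.52
ee_pos: [0.5866, -0.2992, 0.1474]
tcp_rot: [-180.0, -0.0, -176.5]
wrist_force: [-0.3, 0.6, -1.3]
opening: 0.0235
```

Emit:
apply_moves:
  rows:
    - [0,0,-1,0,0,0,1]
    - [0,0,-1,0,0,0,1]
    - [0,0,0,0,0,0,1]

```text
time: 21.9
ee_pos: [0.5866, -0.2992, 0.1451]
tcp_rot: [180.0, -0.0, -176.5]
wrist_force: [0.4, -0.2, -1.8]
opening: 0.0234
```

Emit:
apply_moves:
  rows:
    - [0,0,-1,0,0,0,1]
    - [0,0,-1,0,0,0,1]
    - [0,0,0,0,0,0,1]

```text
time: 22.28
ee_pos: [0.5866, -0.2992, 0.1431]
tcp_rot: [180.0, -0.0, -176.5]
wrist_force: [0.2, -0.3, -1.4]
opening: 0.0234
```

```bash
python3 two.py 13 180 130 290 220 90
```

```text
22.275 [ 0.58661416 -0.29916268  0.14312794] [ 1.79992276e+02 -1.25126809e-02 -1.76468152e+02] [ 0.17626151 -0.30509564 -1.4137217 ]
```

View pics/hk13.png

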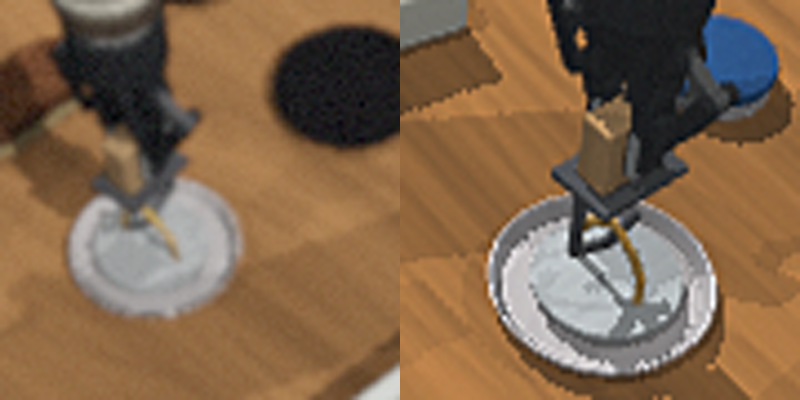

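The weight came off at TCP z≈0.148, so the lid is resting flat in the dish. I'll lower the hook clear of the loop peak and back straight out.

Emit:
apply_moves:
  rows:
    - [0,0,-4,0,0,0,1]
    - [0,0,-5,0,0,0,1]
    - [0,0,-4,0,0,0,1]
    - [0,0,0,0,0,0,1]
    - [-5,-0.3,0,0,0,0,1]
    - [-8,-0.5,0,0,0,0,1]
    - [-10,-0.6,0,0,0,0,1]
    - [-10,-0.6,0,0,0,0,1]
    - [-10,-0.6,0,0,0,0,1]
    - [-10,-0.6,0,0,0,0,1]
    - [0,0,0,0,0,0,1]

```text
time: 23.75
ee_pos: [0.533, -0.3026, 0.1306]
tcp_rot: [-180.0, 0.0, -176.5]
wrist_force: [0.3, -0.1, -1.0]
opening: 0.0232
```

```bash
python3 two.py 14 180 130 290 220 90
```

```text
23.75 [ 0.53302964 -0.30255329  0.1305576 ] [-1.79990335e+02  1.22712452e-02 -1.76500509e+02] [ 0.28281799 -0.08414239 -1.0079796 ]
```

View pics/hk14.png

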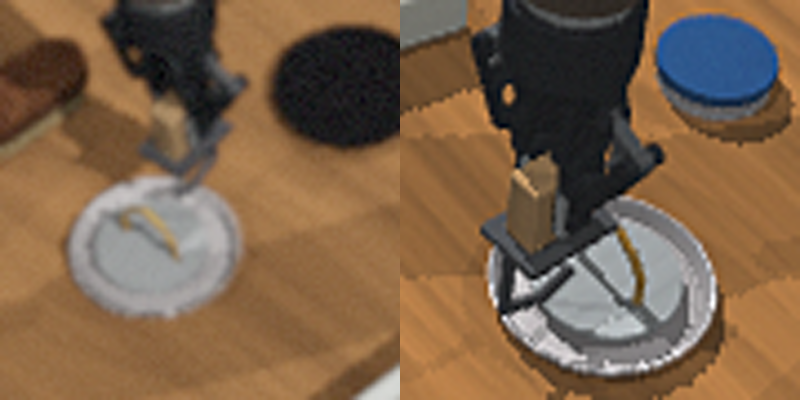

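The hook is clear and the lid sits flat in the dish. I'll return the lifter to the pose it was picked from.

Emit:
apply_moves:
  rows:
    - [0,0,20,0,0,0,1]
    - [0,0,40,0,0,0,1]
    - [0,0,40,0,0,0,1]
    - [0,0,30,0,0,0,1]
    - [1,20,0,0,0,-0.3,1]
    - [1,32,0,0,0,-0.5,1]
    - [1,40,0,0,0,-0.5,1]
    - [1,40,0,0,0,-0.5,1]
    - [1,40,0,0,0,-0.5,1]
    - [1,40,0,0,0,-0.5,1]
    - [1,40,0,0,0,-0.5,1]
    - [1,40,0,0,0,-0.5,1]
    - [1,40,0,0,0,-0.5,1]
    - [1,40,0,0,0,-0.5,1]
    - [1,40,0,0,0,-0.5,1]
    - [1,40,0,0,0,-0.5,1]
    - [1,40,0,0,0,-0.5,1]
    - [1,40,0,0,0,-0.5,1]
    - [1,40,0,0,0,0,1]

```text
time: 26.22
ee_pos: [0.5477, 0.2717, 0.2586]
tcp_rot: [-180.0, -0.1, 176.8]
wrist_force: [0.2, 0.0, -2.2]
opening: 0.0235
```

Emit:
apply_moves:
  rows:
    - [1.5,25,0,0,0,0,1]
    - [1,15,0,0,0,0,1]
    - [0,0,0,0,0,0,1]
    - [0,0,0,0,0,0,1]

```text
time: 26.72
ee_pos: [0.5511, 0.3089, 0.2601]
tcp_rot: [-180.0, -0.0, 176.7]
wrist_force: [-0.4, 0.6, -1.7]
opening: 0.0233
```

```bash
python3 snap.py w15; python3 two.py 15 310 210 180 100 90
```

```text
26.725 [0.55108439 0.30890894 0.26014264] [-1.79976644e+02 -1.19590840e-02  1.76699915e+02] [-0.39016448  0.56392612 -1.71345527] 0.02327895564373038
26.775 [0.55121949 0.30874707 0.26037416] [-1.79993080e+02  5.81788274e-03  1.76679444e+02] [ 0.80895459  0.80434991 -2.3243946 ]
```

View pics/w15.png

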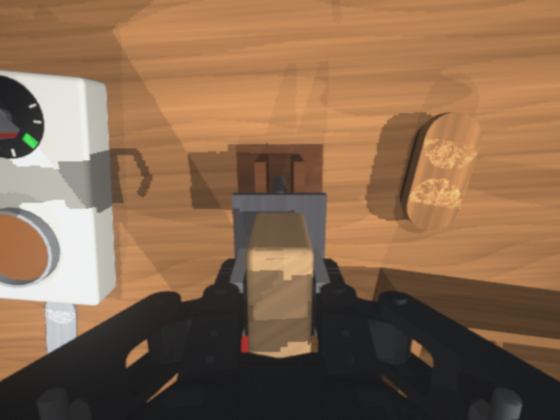

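View pics/hk15.png

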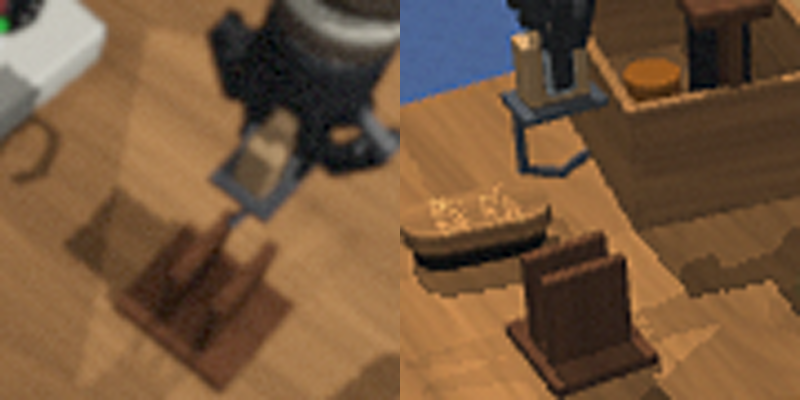

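The rod at (280,185) is centred between the cheeks at 262 and 297, and the lifter is still square in the jaws. Lowering.

Emit:
apply_moves:
  rows:
    - [0,0.5,-20,0,0,0,1]
    - [0,0,-25,0,0,0,1]
    - [0,0,-25,0,0,0,1]
    - [0,0,-25,0,0,0,1]
    - [0,0,-18,0,0,0,1]
    - [0,0,-10,0,0,0,1]
    - [0,0,-6,0,0,0,1]
    - [0,0,-3,0,0,0,1]
    - [0,0,-2,0,0,0,1]
    - [0,0,0,0,0,0,1]

```text
time: 28.12
ee_pos: [0.5513, 0.3102, 0.1265]
tcp_rot: [180.0, 0.0, 176.7]
wrist_force: [-0.1, -0.1, -0.4]
opening: 0.0231
```

Emit:
apply_moves:
  rows:
    - [0,0,-1,0,0,0,1]
    - [0,0,-1,0,0,0,1]
    - [0,0,-1,0,0,0,1]
    - [0,0,0,0,0,0,1]

```text
time: 28.62
ee_pos: [0.5511, 0.3101, 0.1232]
tcp_rot: [-180.0, -0.0, 176.7]
wrist_force: [0.3, 0.5, -1.1]
opening: 0.023
```

```bash
python3 two.py 16 310 210 180 130 70
```

```text
28.625 [0.55114612 0.31005226 0.12317517] [-1.79994512e+02 -7.19029622e-03  1.76730061e+02] [ 0.3210267   0.45057968 -1.08721929]
```

View pics/hk16.png

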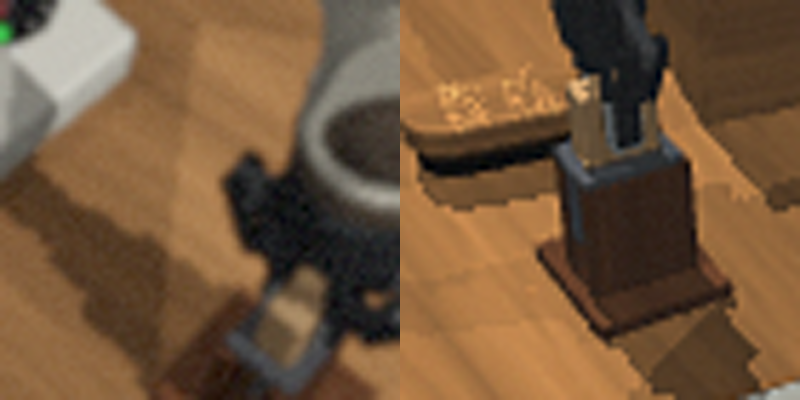

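Emit:
apply_moves:
  rows:
    - [0,0,-1,0,0,0,1]
    - [0,0,-1,0,0,0,1]
    - [0,0,0,0,0,0,1]

```text
time: 29.1
ee_pos: [0.5512, 0.3101, 0.1229]
tcp_rot: [180.0, 0.1, 176.7]
wrist_force: [-3.3, -2.5, 8.2]
opening: 0.0234
```

Emit:
apply_moves:
  rows:
    - [0,0,-1,0,0,0,1]
    - [0,0,0,0,0,0,1]

```text
time: 29.35
ee_pos: [0.5512, 0.3101, 0.1229]
tcp_rot: [179.9, 0.1, 176.7]
wrist_force: [-6.0, -3.8, 15.2]
opening: 0.0232
```

The flange is on the cheeks: z stopped at 0.1229, the same as at pick-up. I'll back off 2 mm and open.

Emit:
apply_moves:
  rows:
    - [0,0,2,0,0,0,1]
    - [0,0,0,0,0,0,0.6]
    - [0,0,0,0,0,0,0.3]
    - [0,0,0,0,0,0,0]
    - [0,0,0,0,0,0,0]
    - [0,0,0,0,0,0,0]
    - [0,0,20,0,0,0,0]
    - [0,0,30,0,0,0,0]
    - [0,0,40,0,0,0,0]
    - [0,0,40,0,0,0,0]
    - [-30,0,10,0,0,0,0]
    - [-30,0,0,0,0,0,0]
    - [0,0,0,0,0,0,0]
    - [0,0,0,0,0,0,0]

```text
time: 31.1
ee_pos: [0.4915, 0.3102, 0.2623]
tcp_rot: [180.0, 0.0, 176.7]
wrist_force: [-0.3, -0.9, 0.8]
opening: 0.0852
```

```bash
python3 snap.py w17; python3 two.py 17 310 210 180 130 90
```

```text
31.1 [0.49153992 0.31015595 0.26226624] [1.79994223e+02 2.10971022e-02 1.76738903e+02] [-0.34000565 -0.87080152  0.75439489] 0.08522594071409974
31.15 [0.49172291 0.31005614 0.2620053 ] [-1.79988903e+02 -1.76565534e-03  1.76719204e+02] [-0.12603258 -0.14301063 -0.33454776]
```

View pics/w17.png

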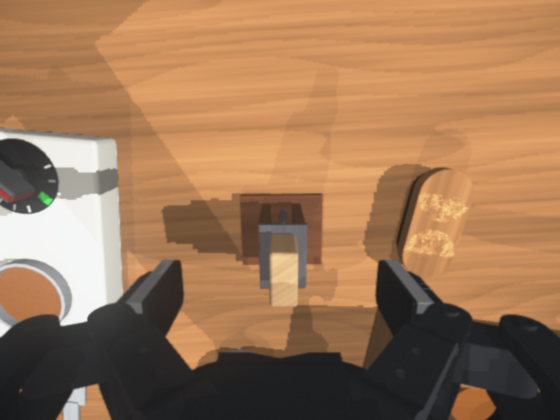

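View pics/side17.png

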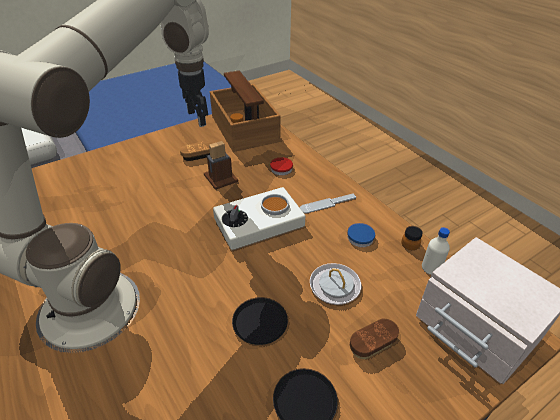

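View pics/scene17.png

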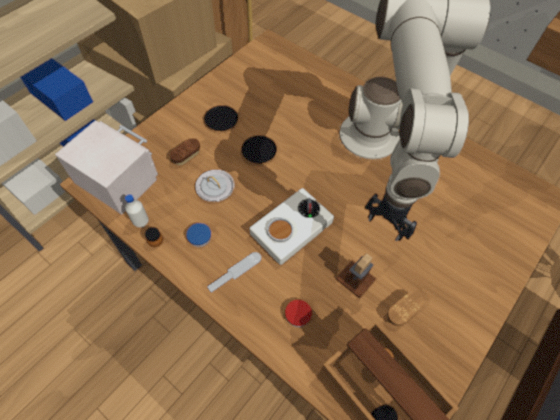

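The last pictures show the lifter seated on its rack at (283,255) in the wrist view. The lid lies in the steel dish at (336,284) in the side view. The other things are at their starting pixels, and the dial's red and green are in line. Handing in.

```bash
python3 -c "
from workcell import *
print(job_done())"
```

```text
the job is handed in; nothing more can be done
None
```

The job is done and handed in at about 31 s of the 72 s allowed.

- **Dial:** turned first, about 60° counter-clockwise. The bar was left at 41.5° with the green mark measured at about 41.2°, and later views showed pointer and mark still in line. The last wrist view hid most of the green mark under the pointer, so the final angle comes from the jaw angle and the earlier measurement.
- **Lid:** hooked by its loop only, lifted level and set down gently in the steel dish. It rested at about 0.148 m tool height, 3 mm lower than I had worked out. This was probably because the lifter rose slightly in the jaws when I first gripped it. The pictures show the lid flat in the dish, roughly centred.
- **Lifter:** hung back on its rack with its flange on the cheeks, at the same height as when I picked it up (0.123 m). I pressed about 15 N while confirming it was seated.
- **Everything else:** by eye, the dish, brushes, tins and shoe horn are at their starting positions. The gripper is open and clear of everything.

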